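# Find the rattling parts case and hold it out over the hand-over tray

## Robot

A 7-joint arm with a two-finger parallel gripper is mounted at the origin on the work surface. World frame = base frame: x ahead of the robot, y to its left, z up, the work surface at z = 0. Lengths are in m, angles in rad, forces in N, time in s.
With the tool pointing down it reaches from about 0.425 to 0.875 m from the base axis. Payload 4.7 kg.
Tool frame: the origin (TCP) lies on the centre line of the jaws, within the pads' length; the fingertips stand ahead of it and the grasp point (between the pads) lies 2 mm behind it (arm.tip_reach is the z of the fingertips in the tool frame, in m); z points along the fingers, y is the line along which they close (so a half turn about z gives the same grasp; the last joint's range is limited). The gripper opens to 85 mm and grips with 20 to 120 N. Pads are 22 mm wide; open, the fingers measure 114 mm over their backs; the gripper's body (76 mm by 85 mm) begins 54 mm behind the grasp point. The pads swing forward as they close: fully open they stand 13 mm farther back than shut.
Start: joints at [-1.308, 0.321, -0.07, 1.45, 0.023, 1.371, -0.057], TCP at [0.16, 0.63, 0.248] pointing down, gripper open.
Joint ranges: [-2.86, 2.86], [-0.3, 2.09], [-1.38, 1.24], [0.06, 2.45], [-1.56, 4.7], [0.09, 2.05], [-2.69, 2.69]. Speed limits (rad/s): [2.57, 2.57, 3.14, 3.14, 3.14, 3.14, 3.14].

## Interface

Orientations are given as a rotation vector (axis times angle).
In Python, from station import arm gives the robot as it stands. The module is installed in compiled form; this text tells all that it offers.
- The arm moves only by the shell command python3 -m inch 'ROWS' [OPENING] [FORCE]. ROWS is JSON, a list that holds one entry, the list of rows, each a list of 6 numbers: the shift along the tool's x, y, z in units of 15 cm (1.0 is 15 cm), then the turn, a rotation vector about the tool's x, y, z in units of 90 degrees (1.0 is 90 degrees). A call has 1 to 8 rows; each row shifts and turns the commanded pose from where the row before left it, along the tool's axes as they then stand; what a row does not reach is not made up. A row lasts 1/10 s, in which the tool goes at most 50 mm and 8.59 degrees, less where a joint would pass 70% of its speed; a pose out of reach is approached as far as the arm can. A call with a number of a shift or a turn outside -1 to 1 is refused whole. A call with a gripper value outside its range is refused whole. OPENING is the closure, from -1 (fully open) to 1 (shut), set as the call begins (- or left out, the last holds). The fingers move at their own pace and stop on an object; FORCE is the grip in N (left out, the last holds). Time passes only in rows, so rows that do not move let the fingers close. It gives the time, the measured TCP pose, the force, the opening and the grip force at its end, in the units of the state.
- arm.get_state(): the state, without advancing time (a new reading comes with each control period).
- arm.camera(name): name is "scene" or "side" or "wrist"; returns a dict with "pixels" (384x512x3 uint8, blue, green, red), "mtx" (3x3 intrinsics, pixels), "extrinsics" (4x4, takes a point from world to camera coordinates); the wrist camera has in their place "mount" (4x4, takes a point from camera to tool coordinates, whose origin is the TCP and whose axes are the flange's). Camera axes: x right, y up, looking along -z (the intrinsics and any distortion apply to the point x, -y, -z); pixel columns grow to the right and rows downward; lengths in m; the calibration is good to about 2 mm. A picture is of the moment at which its call begins: read the wrist's pose just before it. There is no depth.
- arm.hand_in(): hands the job in; it is judged then, once.
The state is a dict: "time_s": time; "joint_positions": joint angles; "joint_velocities": joint speeds; "effort": joint torques, N m; "ee_pos": TCP position; "orientation": TCP orientation; "ft_force": force on the tool from outside, world axes, zero at the start; "torque": the same for the moment, N m; "gripper_width": finger opening in m; "grasp_force": force on a finger pad.
Only numpy, scipy, OpenCV 4.12 (cv2) and the standard library are available. Lean on these libraries where they do the work, as an engineer would, in place of code of your own. Each camera call takes 0.05 s, during which the arm holds its last target. There are 200 camera calls.

## Task

One of the three look-alike grey spare-parts cases on the lab counter has a part loose inside: lift and shake them one after another until you find the one that rattles, putting each quiet one back down upright where it stood. Hold the rattling case out above the middle of the shallow steel tray, level, lengthwise along the tray and about 15 cm up, and finish while still holding it there, for a colleague to take from your hand; do not set it down or let go. Leave everything else on the counter where it is.

Things in the scene. Friction and masses are not known exactly. Their poses are not given: they have to be found in the camera images.
- case_a: sealed grey case with aluminium lid, one of three alike, 100 (x) x 60 (y) x 50 mm, 0.31-0.49 kg. Origin mid-underside, z up. Grip across its 60 mm, mid-length, 50 N. One (any) has a 0.19 kg ball loose inside: 48 mm of play along x, 16 mm along y. Quick level 70 mm strokes along x throw it to the leading end: it knocks, and the wrist moment shifts by 0.09 Nm
- case_b: sealed grey case with aluminium lid, one of three alike, 100 (x) x 60 (y) x 50 mm, 0.31-0.49 kg. Origin mid-underside, z up. Grip across its 60 mm, mid-length, 50 N. One (any) has a 0.19 kg ball loose inside: 48 mm of play along x, 16 mm along y. Quick level 70 mm strokes along x throw it to the leading end: it knocks, and the wrist moment shifts by 0.09 Nm
- case_c: sealed grey case with aluminium lid, one of three alike, 100 (x) x 60 (y) x 50 mm, 0.31-0.49 kg. Origin mid-underside, z up. Grip across its 60 mm, mid-length, 50 N. One (any) has a 0.19 kg ball loose inside: 48 mm of play along x, 16 mm along y. Quick level 70 mm strokes along x throw it to the leading end: it knocks, and the wrist moment shifts by 0.09 Nm
- tray_center (a point): centre of the inner floor (3 mm above the counter) of the shallow steel hand-over tray on the far side of the cases; the tray is fixed to the counter, 170 mm long (the point's x) x 110 mm wide (its y), rim 12 mm high; z up
- jar: small capped specimen jar, 40 mm across, 50 mm tall, standing between two of the cases; origin at the centre of its underside. Bystander, loose: leave it where it is
- tape: paper roll of label tape lying flat, 44 mm across, 20 mm tall, between two of the cases; origin at the centre of its underside. Bystander, loose: leave it where it is
- wash_bottle: clear wash bottle with a blue cap, 64 mm across, 170 mm tall; origin at the centre of its underside. Bystander, loose: leave it where it is
- pencil: wooden pencil lying flat, 150 mm long (its x), 7 mm thick; origin at its middle, underside. Bystander, loose: leave it where it is
- tip_box: box of pipette tips with a yellow lid, 82 x 62 x 42 mm; origin at the centre of its underside. Bystander, loose: leave it where it is
- timer: flat white bench timer with a round dial, 60 x 60 x 33 mm; origin at the centre of its underside. Bystander, loose: leave it where it is
Not all that is in view belongs to the job. Several things look just like the part that bears tray_center: the one meant starts farthest to the robot's left.

How it is judged:
By the outcome, as a careful person would: the job done as asked, in the order asked, and still so for the second after the job is handed in, while the arm keeps its last pose, push and grip.
It also fails if it takes over 72 s, if anything falls off the work surface, if the arm or the gripper's body presses on something with over 40 N, if the wrist force passes 120 N, or if a joint passes its speed limit or range.

## Working session

There is one attempt and no reset: what is moved stays moved. The work goes in short steps, Python scripts to look and compute and a shell command to move; the robot and the scene stay as the last step left them, time stands still between calls to the robot, and variables do not carry over. Pictures are saved under pics/ and viewed, at most 10 in all, crops included, and the job is handed in when it is done.

```bash
mkdir -p pics; python3 - <<'E'
from station import arm
import cv2,numpy as np
s=arm.get_state();print(s['time_s'],s['ee_pos'],s['orientation'],s['ft_force'],s['torque'],s['gripper_width'],arm.tip_reach)
for n in("scene","side"):
    c=arm.camera(n);cv2.imwrite(f'pics/{n}0.png',c['pixels']);np.savez(f'{n}0.npz',**c);print(n,c.keys(),c['mtx'],c['extrinsics'])
E
```

```text
0.0 [0.15996002 0.62949472 0.2472203 ] [-3.89706180e-01 -3.11717494e+00  2.97815786e-03] [1.50398012 0.09010894 0.09899888] [-0.02081656  0.00847443  0.01625558] 0.08535964088321697 0.017
scene dict_keys(['pixels', 'mtx', 'extrinsics']) [[402.38181199   0.         253.72700995]
 [  0.         402.38181199 193.54878683]
 [  0.           0.           1.        ]] [[-0.53815196  0.84282967  0.00553343  0.27209617]
 [-0.70672641 -0.45480712  0.54193013  0.34545438]
 [ 0.45927143  0.28773014  0.84040533 -1.30812614]
 [ 0.          0.          0.          1.        ]]
side dict_keys(['pixels', 'mtx', 'extrinsics']) [[373.78184616   0.         264.2962799 ]
 [  0.         373.78184616 187.51130199]
 [  0.           0.           1.        ]] [[ 0.78584065 -0.6182756  -0.0137753  -0.39326538]
 [ 0.4697931   0.58233437  0.66346147 -0.267428  ]
 [-0.40218021 -0.52784653  0.74808363 -1.06743033]
 [ 0.          0.          0.          1.        ]]
```

View pics/scene0.png

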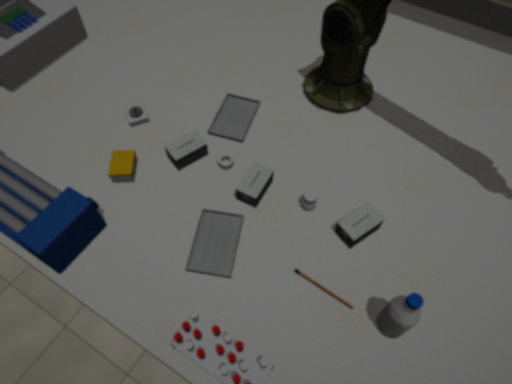

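View pics/side0.png

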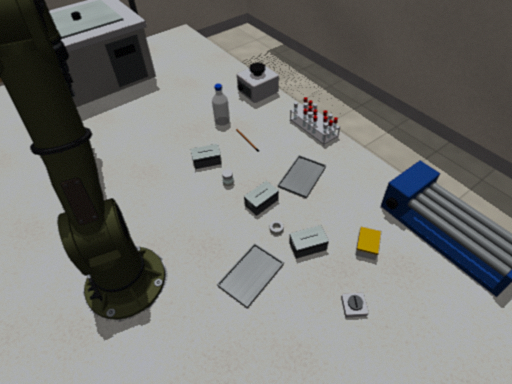

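The scene view shows the cases at (187,150), (255,184) and (359,224), and the jar at (308,201). The tape is at (225,161), and the pencil, bottle, tip box and timer lie around them.

There are two look-alike trays, at scene px (235,117) and (215,242), which are side px (251,274) and (302,176). World +y runs right and down in the scene view, so the (215,242) tray should be farther left. I'll measure both and confirm in one enlarged crop.

```bash
cat > h.py <<'E'
import numpy as np,cv2
def ray(c,uv,z):
    K,E=c['mtx'],c['extrinsics'];R,t=E[:3,:3],E[:3,3]
    uv=np.atleast_2d(uv).astype(float)
    d=np.c_[(uv[:,0]-K[0,2])/K[0,0],-(uv[:,1]-K[1,2])/K[1,1],-np.ones(len(uv))]@R
    o=-R.T@t
    return o+d*((z-o[2])/d[:,2])[:,None]
def proj(c,P):
    p=np.atleast_2d(P)@c['extrinsics'][:3,:3].T+c['extrinsics'][:3,3]
    return np.c_[c['mtx'][0,2]-c['mtx'][0,0]*p[:,0]/p[:,2],c['mtx'][1,2]+c['mtx'][1,1]*p[:,1]/p[:,2]]
E
python3 - <<'E'
from h import *
for n,P in(("scene",[(235,117),(215,242),(187,148),(255,181),(360,222),(308,198),(225,161)]),("side",[(251,274),(302,176),(309,239),(262,195),(206,153),(228,177),(277,227)])):
    c=np.load(n+'0.npz')
    for p,z in zip(P,[0,0,.05,.05,.05,.04,.01]): print(n,p,ray(c,p,z)[0].round(3))
a=np.load('scene0.npz')['pixels'][80:290,150:400];b=np.load('side0.npz')['pixels'][120:310,180:370]
for im in(a,b): print(np.median(im.reshape(-1,3),0))
cv2.imwrite('pics/crop1.png',cv2.resize(a,None,fx=2.8,fy=2.8,interpolation=cv2.INTER_CUBIC))
s=np.load('scene0.npz')['pixels'];print([s[y,x].tolist() for x,y in((187,145),(255,178),(359,219),(190,160),(215,242))])
E
```

```text
scene (235, 117) [ 0.289 -0.206  0.   ]
scene (215, 242) [ 0.667 -0.011  0.   ]
scene (187, 148) [ 0.495 -0.224  0.05 ]
scene (255, 181) [ 0.487 -0.009  0.05 ]
scene (360, 222) [0.45  0.272 0.05 ]
scene (308, 198) [0.452 0.13  0.04 ]
scene (225, 161) [ 0.451 -0.131  0.01 ]
side (251, 274) [ 0.291 -0.204 -0.   ]
side (302, 176) [ 0.666 -0.007 -0.   ]
side (309, 239) [ 0.478 -0.242  0.05 ]
side (262, 195) [ 0.474 -0.022  0.05 ]
side (206, 153) [0.44  0.261 0.05 ]
side (228, 177) [0.439 0.121 0.04 ]
side (277, 227) [ 0.45  -0.128  0.01 ]
[110. 114. 114.]
[167. 171. 170.]
[[101, 104, 99], [92, 95, 91], [100, 104, 98], [25, 21, 22], [85, 86, 84]]
```

View pics/crop1.png

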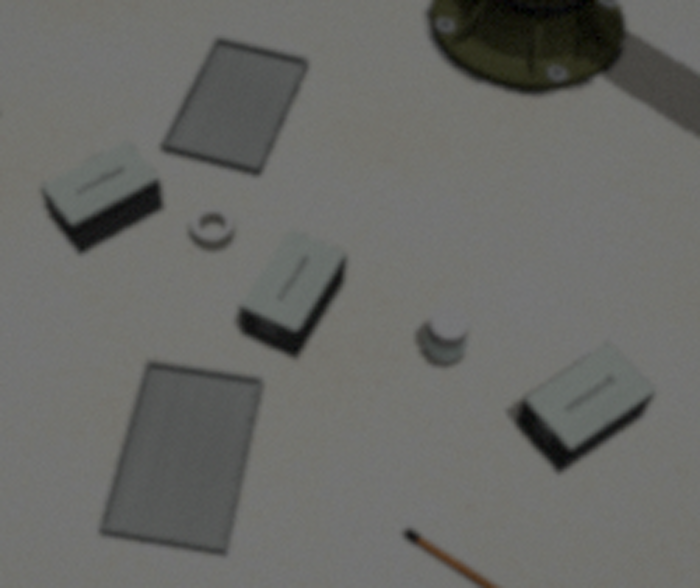

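The crop shows the two trays, at crop (235,105) and (180,455). The lower one, scene (215,242), has y≈-0.01 against -0.205 for the other. It is also on the far side of the cases, so it is the one meant. Next I'll measure it and the case lids precisely.

```bash
python3 - <<'E'
from h import *
seeds={"scene":[(187,145),(255,178),(359,219)],"side":[(309,236),(262,192),(206,151)]}
tr={"scene":(215,242),"side":(302,176)}
for n in seeds:
    c=dict(np.load(n+'0.npz'));im=c['pixels'].astype(np.float32)
    b=cv2.GaussianBlur(im,(0,0),1.0);gr=b[...,1]-b[...,2]
    m=((gr>1.5*(1 if n=='scene' else 1))&(b.mean(2)>50)).astype(np.uint8)
    m=cv2.morphologyEx(m,cv2.MORPH_CLOSE,np.ones((5,5)));m=cv2.morphologyEx(m,cv2.MORPH_OPEN,np.ones((3,3)))
    vis=c['pixels'].copy()
    k,l,st,ce=cv2.connectedComponentsWithStats(m)
    for s in seeds[n]:
        i=l[s[1],s[0]]
        if i==0: print(n,s,'miss',gr[s[1],s[0]]);continue
        ys,xs=np.nonzero(l==i);P=ray(c,np.c_[xs,ys],.05)[:,:2]
        r=cv2.minAreaRect((P*1000).astype(np.float32));box=cv2.boxPoints(r)
        e=box[1]-box[0];f=box[2]-box[1];e=e if np.linalg.norm(e)>np.linalg.norm(f) else f
        print(n,s,'ctr',np.round(r[0],1),'mean',(P.mean(0)*1000).round(1),'size',np.round(r[1],1),'long yaw',round(np.degrees(np.arctan2(e[1],e[0]))%180,1))
        q=proj(c,np.c_[box/1000,np.full(4,.05)]);cv2.polylines(vis,[q.round().astype(int)],1,(0,0,255),1)
    # tray rim dark frame: greyer than counter
    cx,cy=tr[n];g=b.mean(2);t=(g<(120 if n=='side' else 90))
    x0,y0=cx-45,cy-45;w=t[y0:y0+90,x0:x0+90].astype(np.uint8)
    w=cv2.morphologyEx(w,cv2.MORPH_CLOSE,np.ones((3,3)))
    k,l,st,_=cv2.connectedComponentsWithStats(w);i=l[45,45] or 1+np.argmax(st[1:,4])
    ys,xs=np.nonzero(l==i);P=ray(c,np.c_[xs+x0,ys+y0],.006)[:,:2]
    r=cv2.minAreaRect((P*1000).astype(np.float32));box=cv2.boxPoints(r)
    e=box[1]-box[0];f=box[2]-box[1];e=e if np.linalg.norm(e)>np.linalg.norm(f) else f
    print('tray',n,g[cy,cx],g[cy,cx+50],np.round(r[0],1),(P.mean(0)*1000).round(1),np.round(r[1],1),round(np.degrees(np.arctan2(e[1],e[0]))%180,1))
    q=proj(c,np.c_[box/1000,np.full(4,.006)]);cv2.polylines(vis,[q.round().astype(int)],1,(0,255,0),1)
    a=vis[90:290,150:400] if n=='scene' else vis[130:270,170:345]
    cv2.imwrite(f'ov_{n}.png',cv2.resize(a,(500,400),interpolation=cv2.INTER_CUBIC))
a=cv2.imread('ov_scene.png');b=cv2.imread('ov_side.png');a=cv2.convertScaleAbs(a,alpha=1.8)
cv2.imwrite('pics/ov.png',cv2.resize(np.hstack([a,b]),(800,320)))
E
```

```text
scene (187, 145) ctr [ 487.  -236.8] mean [ 488.1 -235.8] size [ 68.  105.8] long yaw 158.2
scene (255, 178) ctr [483.1 -12.7] mean [483.7 -13.2] size [107.7  66.6] long yaw 5.3
scene (359, 219) ctr [446.  270.6] mean [446.5 271.2] size [ 65.8 105.1] long yaw 157.6
tray scene 84.944855 113.12167 [667.8  -9.5] [671.4  -7.8] [175.9 111.3] 22.7
side (309, 236) ctr [681.7 178.3] mean [ 430.2 -123.3] size [1682.1 1390.3] long yaw 51.6
side (262, 192) ctr [681.7 178.3] mean [ 430.2 -123.3] size [1682.1 1390.3] long yaw 51.6
side (206, 151) ctr [681.7 178.3] mean [ 430.2 -123.3] size [1682.1 1390.3] long yaw 51.6
tray side 123.92688 168.99934 [662.4 -10.3] [658.  -13.7] [183.3 113.7] 22.7
```

View pics/ov.png

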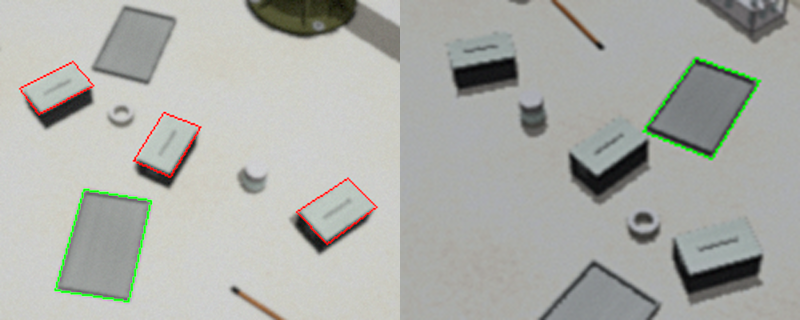

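The overlay fits: the lids match the red boxes, and the tray at scene (215,242) has its centre at about (0.665,-0.010) with yaw 22.7°. The case centres are (0.446,0.271) at -22.4°, (0.483,-0.013) at 5.3° and (0.487,-0.236) at -21.8°. I'll start with the leftmost case and look at it from the wrist.

```bash
cat >> h.py <<'E'
from scipy.spatial.transform import Rotation as Rt
def plan(s,x,y,z,longyaw):
    R=Rt.from_rotvec(s['orientation']).as_matrix()
    yaw=np.degrees(np.arctan2(R[1,0],R[0,0]));d=(longyaw-yaw+90)%180-90
    T=np.diag([1,-1,-1.])@np.eye(3);T=Rt.from_euler('z',yaw+d,degrees=True).as_matrix()@T
    turn=Rt.from_matrix(R.T@T).as_rotvec()/(np.pi/2)
    e=np.array([x,y,z])-s['ee_pos']
    print('t',s['time_s'],'yaw',round(yaw,2),'turn first',turn.round(4),'then shift',(T.T@e/.15).round(4),'| shift now',(R.T@e/.15).round(4),'err mm',(e*1000).round(1))
E
python3 -c "
from h import *;from station import arm
s=arm.get_state();plan(s,.446,.271,.2,-22.4);print(s['joint_positions'])"
```

```text
t 0.1 yaw 165.75 turn first [-0.0011  0.0001  0.0905] then shift [-2.6737 -1.4834  0.3155] | shift now [-2.4365 -1.8467  0.3188] err mm [ 286.  -358.5  -47.3]
[-1.30788007  0.3217559  -0.07007533  1.45154885  0.02257427  1.3707703
 -0.0568763 ]
```

```bash
python3 -m inch '[[[0,0,0,0,0,0.09],[-0.223,-0.1235,0,0,0,0],[-0.223,-0.1235,0,0,0,0],[-0.223,-0.1235,0,0,0,0],[-0.223,-0.1235,0,0,0,0],[-0.223,-0.1235,0,0,0,0],[-0.223,-0.1235,0,0,0,0]]]' -1
python3 -m inch '[[[-0.223,-0.1235,0,0,0,0],[-0.223,-0.1235,0,0,0,0],[-0.223,-0.1235,0,0,0,0],[-0.223,-0.1235,0,0,0,0],[-0.223,-0.1235,0,0,0,0],[-0.223,-0.1235,0,0,0,0],[0,0,0.15,0,0,0],[0,0,0.165,0,0,0]]]'
python3 -m inch '[[[0,0,0,0,0,0],[0,0,0,0,0,0],[0,0,0,0,0,0]]]'
cat > wr.py <<'E'
import sys
from h import *
from station import arm
s=arm.get_state();c=arm.camera('wrist');im=c['pixels']
cv2.imwrite('pics/'+sys.argv[1],im)
T=np.eye(4);T[:3,:3]=Rt.from_rotvec(s['orientation']).as_matrix();T[:3,3]=s['ee_pos']
np.savez('wrist.npz',pixels=im,mtx=c['mtx'],extrinsics=np.linalg.inv(T@c['mount']))
plan(s,*map(float,sys.argv[2:6]))
W=np.load('wrist.npz');print('proj lid centre',proj(W,[[float(sys.argv[2]),float(sys.argv[3]),.05]]))
E
python3 wr.py w1.png .446 .271 .2 -22.4
```

```text
time_s: 0.8
ee_pos: [0.3041, 0.4493, 0.2479]
orientation: [-0.609, -3.082, 0.001]
ft_force: [0.4, -0.1, 0.0]
gripper_width: 0.0853
grasp_force: 0.0
time_s: 1.6
ee_pos: [0.4482, 0.2705, 0.2012]
orientation: [0.614, 3.08, 0.003]
ft_force: [0.5, 0.6, -0.2]
gripper_width: 0.0851
grasp_force: 0.0
time_s: 1.9
ee_pos: [0.4472, 0.2724, 0.2023]
orientation: [0.608, 3.081, 0.002]
ft_force: [0.2, 0.3, -0.2]
gripper_width: 0.0855
grasp_force: 0.0
t 1.9 yaw 157.68 turn first [0.001  0.0006 0.0009] then shift [ 0.004  -0.0115  0.0156] | shift now [ 0.004  -0.0116  0.0156] err mm [-1.2 -1.4 -2.3]
proj lid centre [[257.23562748 173.37516717]]
```

View pics/w1.png

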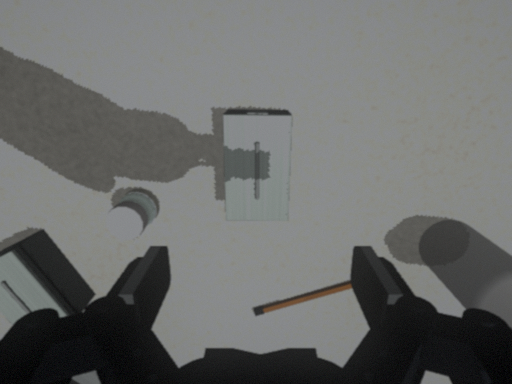

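The wrist view shows the case lid spanning px (223–292, 114–221), with the jar at (130,215) on its left. I'll cast the lid corners onto z=0.05.

```bash
python3 - <<'E'
from h import *
W=np.load('wrist.npz');p=ray(W,[(223.5,115),(291.5,115),(289.5,221),(225.5,221)],.05)[:,:2]*1000
print(p.round(1),p.mean(0), p[:2].mean(0)-p[2:].mean(0),np.linalg.norm(p-np.roll(p,1,0),axis=1))
# side check of scene
for n in('scene','side'):
    c=np.load(n+'0.npz');print(n,proj(c,[[.446,.271,.05]]),proj(c,np.c_[p/1000,np.full(4,.05)]).mean(0))
E
```

```text
[[386.5 264.2]
 [408.8 318.3]
 [502.  281.4]
 [478.5 224.5]] [443.94720092 272.11618774] [-92.61098483  38.30362122] [100.21658944  58.5542157  100.24514691  61.56414669]
scene [[360.436139   220.51695762]] [361.0783466  220.39759808]
side [[205.97512061 150.7298334 ]] [205.26237363 150.90463827]
```

```bash
python3 -m inch '[[[0.016,-0.009,0.15,0,0,0],[0,0,0.2,0,0,0],[0,0,0.2,0,0,0],[0,0,0.2,0,0,0],[0,0,0.2,0,0,0],[0,0,0.14,0,0,0],[0,0,0.08,0,0,0],[0,0,0,0,0,0]]]' -1
python3 -m inch '[[[0,0,0,0,0,0],[0,0,0,0,0,0]]]'
python3 -c "
from h import *;from station import arm
s=arm.get_state();plan(s,.4445,.272,.026,-22.4);print(s['torque'])"
```

```text
time_s: 2.75
ee_pos: [0.4435, 0.2713, 0.0248]
orientation: [-0.608, -3.081, 0.002]
ft_force: [0.4, -0.8, 0.2]
gripper_width: 0.0856
grasp_force: 0.0
time_s: 2.95
ee_pos: [0.4452, 0.2722, 0.0271]
orientation: [0.608, 3.08, 0.004]
ft_force: [0.2, 0.6, -0.1]
gripper_width: 0.0856
grasp_force: 0.0
t 2.95 yaw 157.65 turn first [0.0017 0.0009 0.0006] then shift [ 0.0037 -0.0031  0.0076] | shift now [ 0.0037 -0.0031  0.0076] err mm [-0.7 -0.2 -1.1]
[ 0.05817858  0.01559452 -0.01832506]
```

```bash
python3 -m inch '[[[0,0,0,0,0,0],[0,0,0,0,0,0],[0,0,0,0,0,0],[0,0,0,0,0,0],[0,0,0,0,0,0],[0,0,0,0,0,0],[0,0,0,0,0,0],[0,0,0,0,0,0]]]' 1 50
python3 -m inch '[[[0,0,-0.04,0,0,0],[0,0,-0.08,0,0,0],[0,0,-0.14,0,0,0],[0,0,-0.14,0,0,0],[0,0,-0.14,0,0,0],[0,0,-0.08,0,0,0],[0,0,0,0,0,0],[0,0,0,0,0,0]]]'
cat > tq.py <<'E'
import numpy as np
from scipy.spatial.transform import Rotation as Rt
from station import arm
s=arm.get_state();R=Rt.from_rotvec(s['orientation']).as_matrix()
print(s['time_s'],'tool torque',(R.T@s['torque']).round(3),'force',(R.T@s['ft_force']).round(2),s['ee_pos'].round(4),s['gripper_width'],s['grasp_force'])
E
python3 tq.py
```

```text
time_s: 3.75
ee_pos: [0.4445, 0.2717, 0.0266]
orientation: [0.609, 3.081, 0.001]
ft_force: [-1.5, -1.3, 5.9]
gripper_width: 0.0594
grasp_force: 56.4
time_s: 4.55
ee_pos: [0.4436, 0.2712, 0.1181]
orientation: [-0.609, -3.081, 0.001]
ft_force: [-0.0, -0.3, -4.9]
gripper_width: 0.059
grasp_force: 55.5
4.55 tool torque [-0.039 -0.018 -0.011] force [-0.08 -0.26  4.92] [0.4436 0.2712 0.1181] 0.058965796709405424 55.46598494052887
```

```bash
for i in 1 2; do python3 -m inch '[[[0.233,0,0,0,0,0],[0.233,0,0,0,0,0],[0,0,0,0,0,0],[0,0,0,0,0,0],[0,0,0,0,0,0],[0,0,0,0,0,0]]]' >/dev/null; python3 tq.py; python3 -m inch '[[[-0.233,0,0,0,0,0],[-0.233,0,0,0,0,0],[0,0,0,0,0,0],[0,0,0,0,0,0],[0,0,0,0,0,0],[0,0,0,0,0,0]]]' >/dev/null; python3 tq.py; done
```

```text
5.15 tool torque [ 0.032 -0.043  0.027] force [-0.35  0.36  4.89] [0.3801 0.2972 0.1182] 0.059350829458236026 55.412448048591614
5.75 tool torque [-0.003 -0.008 -0.04 ] force [0.59 0.28 5.18] [0.4432 0.2719 0.1184] 0.05950001097590507 55.51040858030319
6.35 tool torque [ 0.058 -0.045  0.013] force [0.27 0.64 4.61] [0.3802 0.2976 0.1187] 0.059486324502018684 55.503508150577545
6.95 tool torque [0.037 0.021 0.043] force [0.49 0.42 3.85] [0.4432 0.2719 0.1184] 0.05924346124293517 55.54731845855713
```

```bash
cat > tq.py <<'E'
import numpy as np
from scipy.spatial.transform import Rotation as Rt
from station import arm
T=[];F=[]
for i in range(12):
    arm.camera('wrist');s=arm.get_state();R=Rt.from_rotvec(s['orientation']).as_matrix();T.append(R.T@s['torque']);F.append(R.T@s['ft_force'])
print(s['time_s'],'tool torque',np.mean(T,0).round(3),'sd',np.std(T,0).round(3),'force',np.mean(F,0).round(2),s['ee_pos'].round(4))
E
python3 -m inch '[[[0.133,0,0,0,0,0],[0.333,0,0,0,0,0],[0,0,0,0,0,0],[0,0,0,0,0,0],[0,0,0,0,0,0],[0,0,0,0,0,0]]]' >/dev/null; python3 tq.py; python3 -m inch '[[[-0.133,0,0,0,0,0],[-0.333,0,0,0,0,0],[0,0,0,0,0,0],[0,0,0,0,0,0],[0,0,0,0,0,0],[0,0,0,0,0,0]]]' >/dev/null; python3 tq.py
```

```text
8.15 tool torque [-0.004  0.001  0.006] sd [0.026 0.033 0.028] force [0.39 0.01 4.36] [0.3794 0.298  0.1186]
9.35 tool torque [-0.005 -0.007 -0.011] sd [0.024 0.032 0.03 ] force [0.23 0.22 4.68] [0.4441 0.2714 0.1186]
```

The moment shift is 0.008 Nm, against the 0.09 expected, so this case is quiet. I'll put it back.

```bash
python3 -m inch '[[[0,0,0.14,0,0,0],[0,0,0.14,0,0,0],[0,0,0.14,0,0,0],[0,0,0.1,0,0,0],[0,0,0.05,0,0,0],[0,0,0.03,0,0,0],[0,0,0.02,0,0,0],[0,0,0,0,0,0]]]'
python3 -m inch '[[[0,0,0,0,0,0],[0,0,0,0,0,0],[0,0,0,0,0,0]]]'
```

```text
time_s: 10.15
ee_pos: [0.4448, 0.2719, 0.0267]
orientation: [0.609, 3.081, 0.002]
ft_force: [-0.4, 0.2, -1.2]
gripper_width: 0.0592
grasp_force: 56.0
time_s: 10.45
ee_pos: [0.4448, 0.2719, 0.0266]
orientation: [0.609, 3.081, 0.002]
ft_force: [-1.1, -1.1, 4.0]
gripper_width: 0.0596
grasp_force: 56.6
```

Back on the counter. Next I release, lift and go to the middle case.

```bash
python3 -m inch '[[[0,0,0,0,0,0],[0,0,0,0,0,0],[0,0,0,0,0,0],[0,0,0,0,0,0],[0,0,0,0,0,0],[0,0,0,0,0,0]]]' -1
python3 -m inch '[[[0,0,-0.08,0,0,0],[0,0,-0.16,0,0,0],[0,0,-0.2,0,0,0],[0,0,-0.2,0,0,0],[0,0,-0.2,0,0,0],[0,0,-0.2,0,0,0],[0,0,-0.13,0,0,0],[0,0,0,0,0,0]]]'
python3 -c "
from h import *;from station import arm
s=arm.get_state();plan(s,.483,-.013,.2,5.3)"
```

```text
time_s: 11.05
ee_pos: [0.444, 0.2714, 0.0255]
orientation: [0.609, 3.082, 0.0]
ft_force: [0.6, 1.1, -0.9]
gripper_width: 0.0855
grasp_force: 0.0
time_s: 11.85
ee_pos: [0.4458, 0.2725, 0.2053]
orientation: [0.608, 3.077, 0.009]
ft_force: [1.0, -0.3, 0.4]
gripper_width: 0.0852
grasp_force: 0.0
t 11.85 yaw 157.63 turn first [ 0.0035  0.0031 -0.3074] then shift [-0.0709 -1.9178  0.0352] | shift now [-0.9531 -1.6658  0.0277] err mm [  37.2 -285.5   -5.3]
```

```bash
python3 -m inch '[[[0,0,0,0,0,-0.077],[0,0,0,0,0,-0.077],[0,0,0,0,0,-0.077],[0,0,0,0,0,-0.077],[-0.01,-0.24,0,0,0,0],[-0.01,-0.24,0,0,0,0],[-0.01,-0.24,0,0,0,0],[-0.01,-0.24,0,0,0,0]]]'
python3 -m inch '[[[-0.01,-0.24,0,0,0,0],[-0.01,-0.24,0,0,0,0],[-0.01,-0.24,0,0,0,0],[0,-0.238,0.02,0,0,0],[0,0,0,0,0,0],[0,0,0,0,0,0],[0,0,0,0,0,0]]]' >/dev/null
python3 wr.py w2.png .483 -.013 .2 5.3
```

```text
time_s: 12.65
ee_pos: [0.4629, 0.127, 0.2004]
orientation: [0.147, -3.137, 0.001]
ft_force: [1.4, -0.0, 1.1]
gripper_width: 0.0851
grasp_force: 0.0
t 13.35 yaw -174.55 turn first [ 0.0003 -0.0005  0.0016] then shift [-0.0131 -0.0015 -0.0156] | shift now [-0.0131 -0.0015 -0.0156] err mm [ 2.  -0.   2.3]
proj lid centre [[258.29225015 177.32653041]]
```

View pics/w2.png

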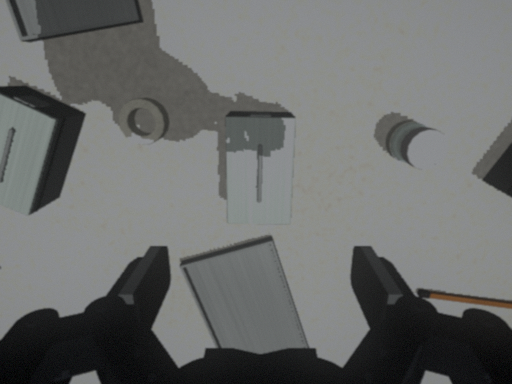

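The lid spans px (226–294, 117–223), aligned with the tool. The tape is at (144,118) and the jar at (410,140), both clear of the fingers.

```bash
python3 - <<'E'
from h import *
from station import arm
W=np.load('wrist.npz');p=ray(W,[(225.5,117),(294.5,117.5),(291.5,223.5),(227.5,223.5)],.05)[:,:2]*1000
c=p.mean(0);d=p[2:].mean(0)-p[:2].mean(0);yw=np.degrees(np.arctan2(d[1],d[0]));print(c,yw,np.linalg.norm(p-np.roll(p,1,0),axis=1))
plan(arm.get_state(),c[0]/1000,c[1]/1000,.026,yw)
E
```

```text
[479.11679844 -12.05402827] 5.157931956395964 [99.42613699 58.56819892 99.0127221  60.67988361]
t 13.4 yaw -174.51 turn first [ 0.0002 -0.0004  0.0037] then shift [0.0129 0.0054 1.145 ] | shift now [0.0123 0.0051 1.145 ] err mm [  -2.     0.6 -171.8]
```

```bash
python3 -m inch '[[[0.01,0.004,0.15,0,0,0],[0,0,0.2,0,0,0],[0,0,0.2,0,0,0],[0,0,0.2,0,0,0],[0,0,0.2,0,0,0],[0,0,0.12,0,0,0],[0,0,0.075,0,0,0],[0,0,0,0,0,0]]]' -1
python3 -m inch '[[[0,0,0,0,0,0],[0,0,0,0,0,0],[0,0,0,0,0,0],[0,0,0,0,0,0],[0,0,0,0,0,0],[0,0,0,0,0,0],[0,0,0,0,0,0],[0,0,0,0,0,0]]]' 1 50
python3 -m inch '[[[0,0,-0.04,0,0,0],[0,0,-0.08,0,0,0],[0,0,-0.14,0,0,0],[0,0,-0.14,0,0,0],[0,0,-0.14,0,0,0],[0,0,-0.08,0,0,0],[0,0,0,0,0,0],[0,0,0,0,0,0]]]'
python3 -m inch '[[[-0.133,0,0,0,0,0],[-0.333,0,0,0,0,0],[0,0,0,0,0,0],[0,0,0,0,0,0],[0,0,0,0,0,0],[0,0,0,0,0,0]]]' >/dev/null; python3 tq.py; python3 -m inch '[[[0.133,0,0,0,0,0],[0.333,0,0,0,0,0],[0,0,0,0,0,0],[0,0,0,0,0,0],[0,0,0,0,0,0],[0,0,0,0,0,0]]]' >/dev/null; python3 tq.py
```

```text
time_s: 14.2
ee_pos: [0.4788, -0.0128, 0.025]
orientation: [0.149, -3.135, 0.001]
ft_force: [-1.5, 0.7, -0.7]
gripper_width: 0.0857
grasp_force: 0.0
time_s: 15.0
ee_pos: [0.4811, -0.0134, 0.0277]
orientation: [-0.147, 3.135, 0.001]
ft_force: [0.2, 0.8, 6.1]
gripper_width: 0.0593
grasp_force: 55.8
time_s: 15.8
ee_pos: [0.4793, -0.0135, 0.1189]
orientation: [0.147, -3.138, -0.0]
ft_force: [0.1, -0.6, -5.3]
gripper_width: 0.0595
grasp_force: 55.2
17.0 tool torque [0.005 0.051 0.001] sd [0.029 0.02  0.034] force [-0.    0.18  4.47] [ 0.5495 -0.007   0.1194]
18.2 tool torque [-0.003 -0.038  0.001] sd [0.029 0.037 0.022] force [ 0.32 -0.14  4.3 ] [ 0.4799 -0.0136  0.1193]
```

The moment shifts by 0.089 Nm, so the middle case is the one that rattles. I'll carry it to the tray, with the TCP at z≈0.18 so the underside is about 15 cm above the tray floor.

```bash
python3 -c "
from h import *;from station import arm
s=arm.get_state();plan(s,.665,-.01,.18,22.7)"
```

```text
t 18.2 yaw -174.64 turn first [ 0.      0.     -0.1926] then shift [-1.1479 -0.4539 -0.4045] | shift now [-1.2311 -0.0912 -0.4044] err mm [185.1   3.6  60.7]
```

```bash
python3 -m inch '[[[0,0,-0.1,0,0,0],[0,0,-0.1,0,0,0],[0,0,-0.1,0,0,0],[0,0,-0.1,0,0,0],[0,0,0,0,0,-0.064],[0,0,0,0,0,-0.064],[0,0,0,0,0,-0.064]]]' >/dev/null
python3 -m inch '[[[-0.08,-0.03,0,0,0,0],[-0.16,-0.06,0,0,0,0],[-0.18,-0.075,0,0,0,0],[-0.19,-0.075,0,0,0,0],[-0.19,-0.075,0,0,0,0],[-0.18,-0.075,0,0,0,0],[-0.11,-0.044,0,0,0,0],[-0.058,-0.02,0,0,0,0]]]' >/dev/null
python3 -m inch '[[[0,0,0,0,0,0],[0,0,0,0,0,0],[0,0,0,0,0,0],[0,0,0,0,0,0]]]'
python3 - <<'E'
from h import *;from station import arm
s=arm.get_state();plan(s,.665,-.01,.18,22.7)
v=[]
for n in('scene','side'):
    c=arm.camera(n);im=c['pixels'].copy()
    v.append(im[60:320,130:420])
cv2.imwrite('pics/end.png',cv2.resize(np.hstack(v),(800,360)))
E
```

```text
time_s: 20.1
ee_pos: [0.6643, -0.0101, 0.1797]
orientation: [-0.617, 3.08, 0.001]
ft_force: [0.3, 0.1, -3.9]
gripper_width: 0.0593
grasp_force: 57.9
t 20.1 yaw -157.37 turn first [ 0.0004  0.0002 -0.0007] then shift [-0.0047 -0.0009 -0.0021] | shift now [-0.0047 -0.0009 -0.0021] err mm [0.7 0.1 0.3]
```

View pics/end.png

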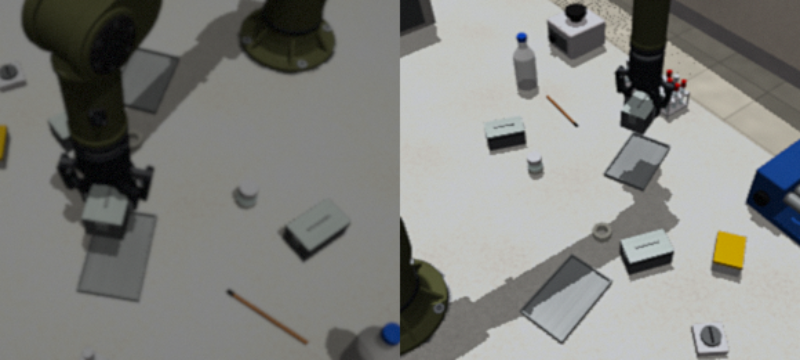

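The case is held level above the tray: it is at (105,210) in the left view and (637,110) in the right view, lengthwise along the tray. The first case is back upright at (318,227) in the left view, and the other objects visible in these views stand where they were. I'm handing in.

```bash
python3 -c "
from station import arm
print(arm.hand_in())"
```

```text
the job is handed in; nothing more can be done
None
```

The middle case rattled (0.089 Nm moment shift), and I handed in with it still gripped level and lengthwise about 15 cm above the middle of the left-hand tray; the quiet leftmost case is back upright where it stood, and the third case never needed lifting.

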